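# Clamp a tin in the inspection press

## Task

A tin is waiting in the nest of the small bench press. Swing the press arm over it until it meets its stop, then tighten the black knob clockwise until you feel the resistance rise sharply, and from there give it just about 30 degrees more, no further, so that the tin is held firmly but not crushed. Let go of the knob and leave the other goods on the bench where they are.

Things in the scene. Friction and masses are not known exactly. Their poses are not given: they have to be found in the camera images.
- stand: Grey base plate of the press, fixed to the bench, 235 x 130 x 12 mm. Origin on the bench under the centre of the nest, z up. The nest holds the tin loosely between three aluminium blocks on a rubber cushion. The upright steel column, the axis of the swing arm, stands 100 mm along +x of this frame; the plate reaches from 70 mm on the -x side to 165 mm on the +x side.
- press_arm (a joint): Angle of the swing arm about the column, rad. 0: at its stop, over the nest (the arm points from the column along -x of the stand); grows as the arm swings open, counter-clockwise seen from above; at the start 0.6 to 1.2. Slight friction (about 1 N at the tab); it stays where it is left.
- press_tab (a point): Middle of the yellow end of the blue swing arm, 150 mm from the column axis; the point's x points along the arm to the column. The arm is a straight bar 24 mm wide, underside 95 and top 119 mm above the bench, ending 20 mm past this point. Push the yellow end sideways with closed fingers; the arm's underside is 24 mm above the tin's top.
- knob: Black T-shaped knob on the swing arm, 100 mm from the column axis, over the nest when the arm is at its stop. Origin on its vertical axis at its underside, 122 mm above the bench: a flange 46 mm across and 8 mm high that carries the grip bar. Clockwise from above tightens; it turns in place, 3 rad in all, and stays where left. Its steel foot under the arm sinks 3.2 mm per rad.
- knob_grip (a point): On the knob's axis, 150 mm above the bench, half-way up the grip bar: 48 mm long (x), 14 mm thick (y), top 163 mm high; rubber hub, gives 0.3 rad per N m. Free turning takes a steady 0.14 N m; the foot meets the tin after 0.1 to 1.9 rad (differs, not given: feel it). Torque then nearly doubles in 0.15 rad, is about 0.4 N m 30 degrees on; clamping force about 45 N per rad from the touch.
- tin: Blue-banded closed food tin, 64 mm across and 52 mm high, 0.25 kg, origin at the centre of its underside (19 mm above the bench); stands loosely in the nest, top 71 mm above the bench. It need not be handled.
- spare_tin_center (a point): Bystander: teal-banded tin 64 mm across, 52 mm high, on the bench to the left of the press; the point is its centre.
- oil_bottle_center (a point): Bystander: amber bottle with yellow cap, 68 mm across, 210 mm high, on the bench; the point is its centre.
- carton_center (a point): Bystander: small brown carton 90 x 120 x 60 mm on the bench, to the right of the press; the point is its centre.

How it is judged:
By the outcome, as a careful person would: the job done as asked, in the order asked, and still so for the second after the job is handed in, with the robot touching nothing.
It also fails if it takes over 72 s, if anything falls off the work surface, if the arm or the gripper's body presses on something with over 40 N, if the wrist force passes 120 N, or if a joint passes its speed limit or range.

## Robot

A 6-joint arm with a two-finger parallel gripper is mounted at the origin on the work surface. World frame = base frame: x ahead of the robot, y to its left, z up, the work surface at z = 0. Lengths are in m, angles in rad, forces in N, time in s.
With the tool pointing down it reaches from about 0.325 to 0.9 m from the base axis. Payload 6.1 kg.
Tool frame: the origin (TCP) lies where the fingers leave the gripper's body, on its centre line; the fingertips stand 73 mm ahead of it and the grasp point (between the pads) lies 54 mm ahead of it; x points along the fingers, z is the direction in which the jaws open and shut, and the axes are right-handed (so a half turn about x gives the same grasp; the last joint's range is limited). The gripper opens to 85 mm and grips with 20 to 120 N. Pads are 22 mm wide; open, the fingers measure 114 mm over their backs; the gripper's body (76 mm by 85 mm) begins 54 mm behind the grasp point. The pads swing forward as they close: fully open they stand 13 mm farther back than shut.
Start: joints at [-1.345, 0.22, 1.526, -0, 1.395, -0.126], TCP at [0.215, -0.587, 0.304] pointing down, gripper open.
Joint ranges: [-2.98, 2.98], [-0.91, 2.08], [0.09, 2.57], [-1.24, 4.39], [0.2, 2.65], [-2.68, 2.68]. Speed limits (rad/s): [2.57, 2.57, 3.01, 3.14, 3.14, 3.14].

## Interface

Orientations are given as [roll, pitch, yaw] about the fixed x, y, z axes, in that order (R = Rz(yaw) Ry(pitch) Rx(roll)).
In Python, from bench import arm gives the robot as it stands.
- The arm moves only by the shell command python3 -m inch 'ROWS' [FORCE]. ROWS is a JSON object of lists of equal length, an entry for each row: "offset": the shift along the tool's x, y, z in cm, a list of three; "turn": the turn, a rotation vector about the tool's x, y, z in degrees, a list of three; "gripper": the finger opening in cm, from 0 to 8.54. A call has 1 to 20 rows; each row shifts and turns the commanded pose from where the row before left it, along the tool's axes as they then stand; what a row does not reach is not made up. A row lasts 1/8 s, in which the tool goes at most 62.5 mm and 10.7 degrees, less where a joint would pass 70% of its speed; a pose out of reach is approached as far as the arm can. A call with a gripper value outside its range is refused whole. The fingers move at their own pace and stop on an object; FORCE is the grip in N (left out, the last holds). Time passes only in rows, so rows that do not move let the fingers close. It gives the time, the measured TCP pose, the force and the opening at its end, in the units of the state.
- arm.observe(): the state, without advancing time (a new reading comes with each control period).
- arm.get_image(name): name is "side" or "top"; returns the picture (480x640x3 uint8, blue, green, red); there is no depth.
- arm.get_calibration(name): a dict with "K" (3x3 intrinsics, pixels), "k1" (the pictures are not rectified: a ray, as slopes to the right and down, at radius r is drawn at 1 + k1 r^2 times it, then the intrinsics apply), "rvec" (rotation vector, rad) and "tvec" (3), from world to camera coordinates, as OpenCV has them. Camera axes: x right, y down, z forward; pixel columns grow to the right and rows downward; lengths in m; the calibration is good to about 2 mm. A picture is of the moment at which its call begins. get_calibration takes no time and is no camera call.
- arm.close_job(): hands the job in, once; it reports no verdict.
The state is a dict: "time_s": time; "joints": joint angles; "qd": joint speeds; "tau": joint torques, N m; "tcp_pos": TCP position; "tool_rot": TCP orientation; "ft_force": force on the tool from outside, world axes, zero at the start; "ft_torque": the same for the moment, N m; "width": opening from 0.0 (shut) to 1.0 (fully open).
Only numpy, scipy, OpenCV 4.12 (cv2) and the standard library are available. Lean on these libraries where they do the work, as an engineer would, in place of code of your own. Each camera call takes 0.05 s, during which the arm holds its last target.

## Working session

There is one attempt and no reset: what is moved stays moved. The work goes in short steps, Python scripts to look and compute and a shell command to move; the robot and the scene stay as the last step left them, time stands still between calls to the robot, and variables do not carry over. Pictures are saved under pics/ and viewed, and the job is handed in when it is done.

```bash
ls; mkdir -p pics
python3 - <<'E'
from bench import arm
import cv2
for n in("side","top"):
    cv2.imwrite(f"pics/{n}0.png",arm.get_image(n)); print(arm.get_calibration(n))
print(arm.observe())
E
```

```text
pics
{'K': array([[534.80321797,   0.        , 320.67825073],
       [  0.        , 534.80321797, 232.51564731],
       [  0.        ,   0.        ,   1.        ]]), 'k1': 0.028969285945289216, 'rvec': array([ 2.32704095, -0.75107469,  0.29785753]), 'tvec': array([-0.50745536,  0.36090213,  0.65939621])}
{'K': array([[592.1686657 ,   0.        , 323.56240117],
       [  0.        , 592.1686657 , 229.13095208],
       [  0.        ,   0.        ,   1.        ]]), 'k1': 0.03853644325350706, 'rvec': array([ 2.16460801, -2.17058075,  0.05967501]), 'tvec': array([0.05205291, 0.61729558, 1.17141113])}
{'time_s': 0.1, 'joints': array([-1.34510389e+00,  2.21144135e-01,  1.52748349e+00,  1.64965564e-05,
        1.39468887e+00, -1.26085692e-01]), 'qd': array([-0.00103782, -0.00176664, -0.00013249,  0.00020014, -0.0001683 ,
        0.00140964]), 'tau': array([-2.61534888e-04, -4.98245215e+01, -3.90549695e+01, -4.83552703e-04,
        5.67711584e-03,  8.75472068e-06]), 'tcp_pos': array([ 0.21527142, -0.5863214 ,  0.30291745]), 'tool_rot': array([3.00608851, 1.56907241, 1.78706741]), 'ft_force': array([ 0.07354965, -0.58299948, -0.81417443]), 'ft_torque': array([ 0.01214597, -0.01235809, -0.02447135]), 'width': 1.0005959612502728}
```

View pics/side0.png

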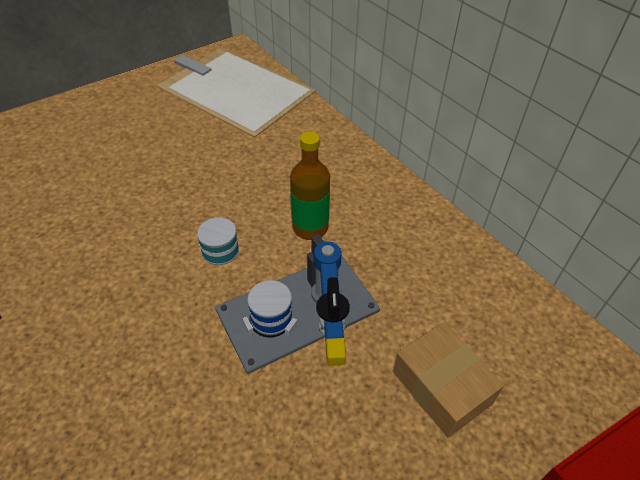

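View pics/top0.png

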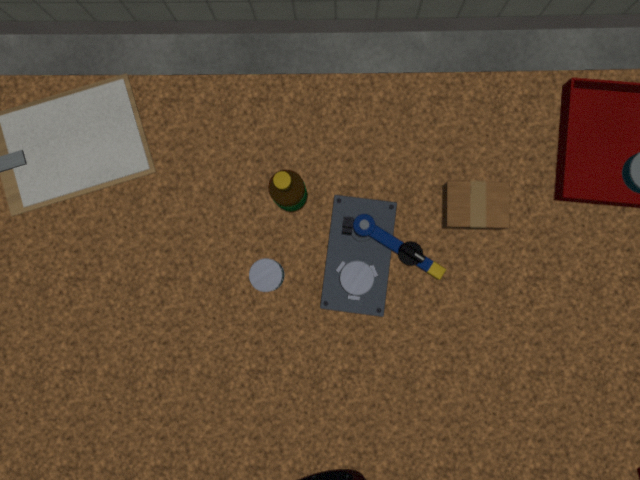

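The side picture shows the press with the blue arm open: yellow end at about (336,352), knob (333,305), nest tin (270,300). In the top picture the column is at (364,225), tin (357,278), yellow end (436,270) and carton (475,205).

```bash
cat > h.py <<'E'
import numpy as np, cv2
from bench import arm
from scipy.spatial.transform import Rotation as Ro
C={n:arm.get_calibration(n) for n in("side","top")}
def ray(n,uv):
    c=C[n];K=c["K"];d=np.array([c["k1"],0,0,0,0])
    x,y=cv2.undistortPoints(np.array([[uv]],float),K,d)[0,0]
    R=Ro.from_rotvec(c["rvec"]).as_matrix()
    return -R.T@c["tvec"], R.T@np.array([x,y,1.])
def plane(n,uv,z):
    o,d=ray(n,uv); return o+d*(z-o[2])/d[2]
def proj(n,P):
    c=C[n]; return cv2.projectPoints(np.array([P],float),c["rvec"],c["tvec"],c["K"],np.array([c["k1"],0,0,0,0]))[0][0,0]
def tri(a,b):
    A=[];B=[]
    for n,uv in(("side",a),("top",b)):
        o,d=ray(n,uv);d/=np.linalg.norm(d);M=np.eye(3)-np.outer(d,d);A.append(M);B.append(M@o)
    return np.linalg.lstsq(np.vstack(A),np.hstack(B),rcond=None)[0]
def blobs(im,lo,hi,amin=30):
    m=cv2.inRange(cv2.cvtColor(im,cv2.COLOR_BGR2HSV),lo,hi)
    k,l,s,c=cv2.connectedComponentsWithStats(m)
    return [(s[i][4],c[i].round(1),s[i][:4]) for i in range(1,k) if s[i][4]>=amin]
E
python3 - <<'E'
from h import *
s=cv2.imread("pics/side0.png");t=cv2.imread("pics/top0.png")
for nm,im in(("s",s),("t",t)):
    for q,lo,hi in(("yel",(24,180,90),(34,255,255)),("blue",(105,150,60),(125,255,255)),("black",(0,0,0),(180,255,40)),("white",(0,0,110),(180,60,255))):
        print(nm,q,[b for b in blobs(im,lo,hi) if 150<b[1][1]<380 and 180<b[1][0]<520])
cv2.imwrite("pics/zt.png",cv2.resize(t[180:330,310:510],None,fx=4,fy=4,interpolation=cv2.INTER_CUBIC))
cv2.imwrite("pics/zs.png",cv2.resize(s[230:380,210:410],None,fx=4,fy=4,interpolation=cv2.INTER_CUBIC))
E
```

```text
s yel [(np.int32(488), array([335.4, 351.5]), array([326, 338,  20,  28], dtype=int32))]
s blue [(np.int32(773), array([326.8, 263.3]), array([314, 242,  27,  53], dtype=int32)), (np.int32(179), array([271. , 316.8]), array([250, 305,  41,  18], dtype=int32)), (np.int32(212), array([271.9, 326.2]), array([251, 313,  41,  20], dtype=int32)), (np.int32(286), array([333.7, 329.4]), array([325, 321,  19,  18], dtype=int32))]
s black [(np.int32(37), array([313. , 245.8]), array([312, 239,   5,  15], dtype=int32)), (np.int32(161), array([310.8, 272. ]), array([308, 257,   7,  29], dtype=int32)), (np.int32(873), array([332.4, 303.5]), array([317, 278,  32,  44], dtype=int32)), (np.int32(66), array([267.9, 333.8]), array([253, 328,  32,   9], dtype=int32))]
s white [(np.int32(1048), array([446.2, 158.2]), array([429, 133,  36,  52], dtype=int32)), (np.int32(449), array([412.1, 161.4]), array([399, 145,  27,  34], dtype=int32)), (np.int32(1147), array([478.3, 182.5]), array([459, 156,  41,  54], dtype=int32)), (np.int32(508), array([439.8, 183.5]), array([425, 165,  31,  37], dtype=int32)), (
[... 1131 characters left out ...]
58,  15,  13], dtype=int32))]
t black [(np.int32(34), array([287. , 188.2]), array([279, 182,  14,  10], dtype=int32)), (np.int32(181), array([295.5, 202.9]), array([275, 186,  32,  26], dtype=int32)), (np.int32(119), array([347.1, 226.7]), array([342, 218,  11,  17], dtype=int32)), (np.int32(442), array([409.9, 253. ]), array([398, 242,  27,  23], dtype=int32))]
t white [(np.int32(832), array([265.1, 274.7]), array([249, 259,  33,  33], dtype=int32)), (np.int32(910), array([357.4, 277.2]), array([340, 261,  38,  34], dtype=int32)), (np.int32(38), array([340.1, 266.5]), array([336, 262,   9,  10], dtype=int32)), (np.int32(38), array([353.3, 297.4]), array([348, 296,  12,   4], dtype=int32))]
```

View pics/zt.png

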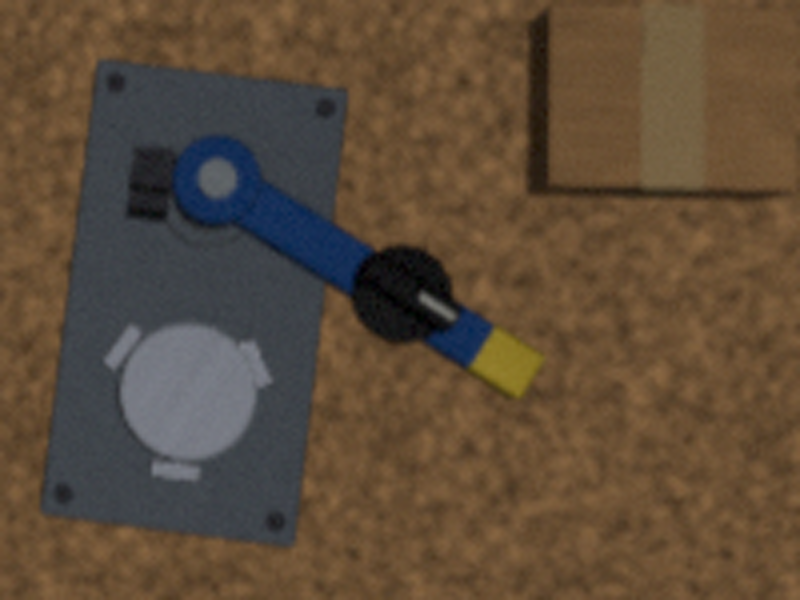

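View pics/zs.png

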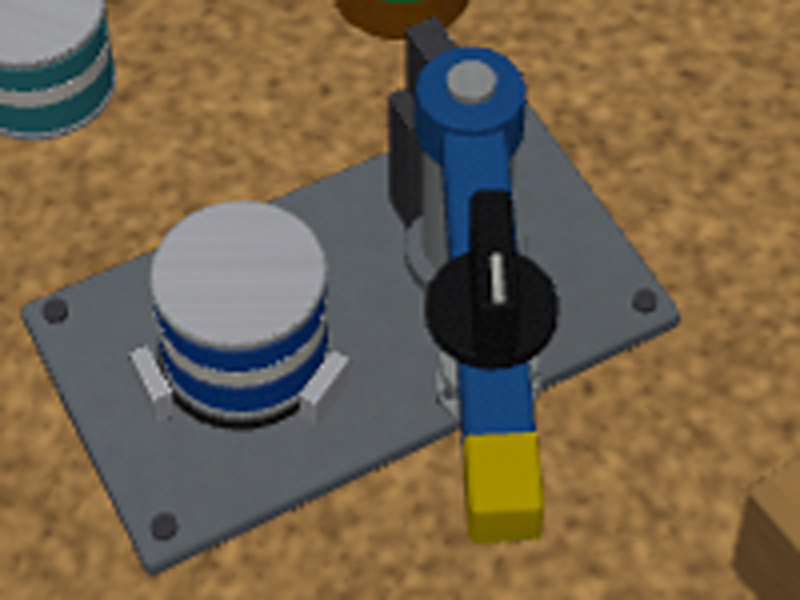

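Run:
```python
from h import *
np.set_printoptions(precision=4,suppress=True)
col=tri((327.6,250.8),(364.5,224.6));print("col",col)
tin=tri((269.7,298.7),(357.2,277.9));print("tin",tin,plane("top",(357.2,277.9),.071),plane("side",(269.7,298.7),.071))
tab=plane("top",(436.8,270.4),.119);print("tab",tab,plane("side",(335.8,347.2),.119),"r",np.linalg.norm(tab-col))
# plate corners z=.012
cs=[(334,195),(397,202.5),(384,316.5),(320.7,308.5)]
P=[plane("top",c,.012) for c in cs]; print(np.array(P)); print([np.linalg.norm(P[i]-P[(i+1)%4]) for i in range(4)])
ax=(P[0]-P[3]+P[1]-P[2]);print("stand yaw",np.arctan2(ax[1],ax[0]), "from col-tin",np.arctan2(*(col-tin)[[1,0]]), np.linalg.norm((col-tin)[:2]))
a=col-tab;print("arm dir yaw",np.arctan2(a[1],a[0]))
print("carton",plane("top",(447,205),.06),plane("top",(447,229),.06),"bottle",plane("top",(282,180),.21),"spare",plane("top",(265.5,275),.052))
kc=plane("top",((402.5/4+310),(292/4+180)),.130);print("knob",kc,np.linalg.norm((kc-col)[:2]))
print(Ro.from_euler('xyz',arm.observe()['tool_rot']).as_matrix())
```

```text
col [ 0.6178 -0.0282  0.1236]
tin [ 0.5196 -0.0159  0.0671] [ 0.5192 -0.0155  0.071 ] [ 0.5188 -0.0184  0.071 ]
tab [ 0.5328 -0.1605  0.119 ] [ 0.5328 -0.1612  0.119 ] r 0.15726276749648138
[[ 0.6888  0.0291  0.012 ]
 [ 0.6726 -0.0996  0.012 ]
 [ 0.4417 -0.0707  0.012 ]
 [ 0.4576  0.0568  0.012 ]]
[np.float64(0.12971755092852752), np.float64(0.23273469163249352), np.float64(0.1284407514771492), np.float64(0.2328185283421252)]
stand yaw -0.12164691412039391 from col-tin -0.12462683484931458 0.09896281092192466
arm dir yaw 1.0001103362408996
carton [ 0.6611 -0.1921  0.06  ] [ 0.614  -0.1913  0.06  ] bottle [0.6877 0.1171 0.21  ] spare [0.5252 0.1642 0.052 ]
knob [ 0.5645 -0.1117  0.13  ] 0.0990149592605232
[[-0.0004  0.9388  0.3446]
 [ 0.0017  0.3446 -0.9388]
 [-1.      0.0002 -0.0017]]
```

The press measurements are consistent: the column is 99 mm from the tin, the plate measures 233 x 129 mm, and the arm is open about 1.12 rad. Next I go to a point above the pre-push position with the fingers shut, then align the tool with the stand.

```bash
python3 -m inch '{"offset":[[0,4,-2.1],[0,4,-2.1],[0,4,-2.1],[0,4,-2.1],[0,4,-2.1],[0,4,-2.1],[0,4,-2.1],[0,4,-2.1],[0,4,-2.1],[0,4,-2.1],[0,4,-2.1],[0,4,-2.1]],"turn":[[0,0,0],[0,0,0],[0,0,0],[0,0,0],[0,0,0],[0,0,0],[0,0,0],[0,0,0],[0,0,0],[0,0,0],[0,0,0],[0,0,0]],"gripper":[0,0,0,0,0,0,0,0,0,0,0,0]}' 40
python3 -m inch '{"offset":[[0,0,0],[0,0,0],[0,0,0],[0,0,0],[0,0,0],[0,0,0],[0,0,0],[0,0,0],[0,0,0],[0,0,0],[0,0,0],[0,0,0],[0,0,0],[0,0,0],[0,0,0],[0,0,0]],"turn":[[-10.2,0,0],[-10.2,0,0],[-10.2,0,0],[-10.2,0,0],[-10.2,0,0],[-10.2,0,0],[-10.2,0,0],[-10.2,0,0],[-10.2,0,0],[-10.2,0,0],[-10.2,0,0],[-10.2,0,0],[-10.2,0,0],[-10.2,0,0],[-10,0,0],[0,0,0]],"gripper":[0,0,0,0,0,0,0,0,0,0,0,0,0,0,0,0]}'
cat > st.py <<'E'
from h import *
np.set_printoptions(precision=4,suppress=True)
o=arm.observe();R=Ro.from_euler('xyz',o['tool_rot']).as_matrix()
S=np.array([.5186,-.0159]);c,s=np.cos(-.123),np.sin(-.123)
d=o['tcp_pos'][:2]-S
print("t",o['time_s'],"stand mm",1e3*np.array([c*d[0]+s*d[1],-s*d[0]+c*d[1]]),"z",o['tcp_pos'][2],"zyaw",np.arctan2(R[1,2],R[0,2]),"xaxis",R[:,0],"j6",o['joints'][5],"F",o['ft_force'],"T",o['ft_torque'],"w",o['width'])
E
python3 st.py
```

```text
time_s: 1.6
tcp_pos: [0.5798, -0.1835, 0.3034]
tool_rot: [-2.234, 1.57, 2.83]
ft_force: [0.1, -0.4, -0.7]
width: 0.001
time_s: 3.6
tcp_pos: [0.5789, -0.1847, 0.3034]
tool_rot: [1.272, 1.57, 2.718]
ft_force: [-0.3, 0.4, 0.2]
width: 0.002
t 3.6 stand mm [  80.5698 -160.0778] z 0.3033770294913534 zyaw 1.446329505092074 xaxis [-0.0009  0.0004 -1.    ] j6 -1.8847940776871919 F [-0.3448  0.3984  0.214 ] T [0.0365 0.0062 0.0148] w 0.0018783297960431997
```

```bash
python3 -m inch '{"offset":[[3.25,0,0],[3.25,0,0],[3.25,0,0],[3.25,0,0],[0,1.03,0.65],[0,1.03,0.65],[0,0,0]],"turn":[[0,0,0],[0,0,0],[0,0,0],[0,0,0],[0,0,0],[0,0,0],[0,0,0]],"gripper":[0,0,0,0,0,0,0]}'
python3 st.py
python3 -m inch '{"offset":[[0,1.15,0.53],[0,1.15,0.53],[0,1.15,0.53],[0,1.15,0.53],[0,0,0]],"turn":[[0,0,0],[0,0,0],[0,0,0],[0,0,0],[0,0,0]],"gripper":[0,0,0,0,0]}'
python3 st.py; python3 -c "
from h import *
cv2.imwrite('pics/t1.png',arm.get_image('top'));cv2.imwrite('pics/s1.png',arm.get_image('side'))"
```

```text
time_s: 4.47
tcp_pos: [0.5604, -0.1688, 0.1758]
tool_rot: [-1.813, 1.569, -0.366]
ft_force: [0.2, 0.0, 0.1]
width: -0.003
t 4.475 stand mm [  60.2043 -146.6597] z 0.1757525801198987 zyaw 1.4476219206728362 xaxis [ 0.0021 -0.0008 -1.    ] j6 -1.875110738849596 F [0.2253 0.0394 0.1438] T [ 0.0038 -0.0182 -0.0028] w -0.003172102258002037
time_s: 5.1
tcp_pos: [0.5161, -0.1419, 0.1736]
tool_rot: [1.233, 1.569, 2.681]
ft_force: [-0.8, 0.2, 0.2]
width: -0.001
t 5.1 stand mm [  12.9514 -125.3212] z 0.17361018398176528 zyaw 1.4482498415637823 xaxis [-0.0012  0.0006 -1.    ] j6 -1.863960207078097 F [-0.8294  0.2438  0.2348] T [-0.0071 -0.0367 -0.0116] w -0.0005169791505913363
```

View pics/s1.png

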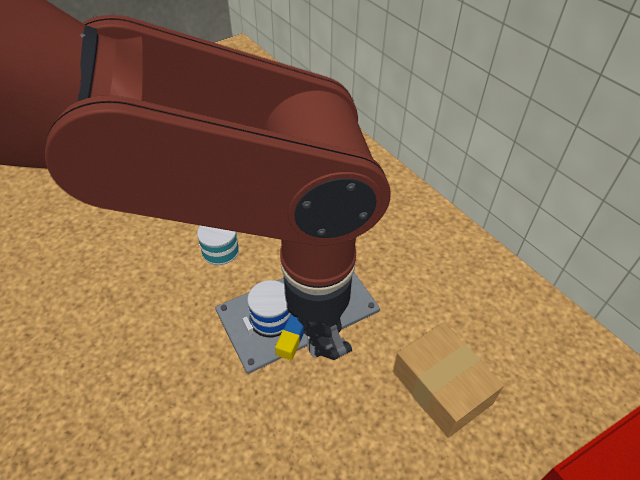

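The yellow end is now at about (288,346) in the side view, just left of the closed fingers at (325,345), so the arm is swinging in with the push. I keep pushing.

```bash
python3 -m inch '{"offset":[[0,1.05,1.1],[0,1.05,1.1],[0,1.05,1.1],[0,1.05,1.1],[0,0.5,1.18],[0,0.5,1.18],[0,0.5,1.18],[0,0.3,0.8],[0,0,0]],"turn":[[0,0,0],[0,0,0],[0,0,0],[0,0,0],[0,0,0],[0,0,0],[0,0,0],[0,0,0],[0,0,0]],"gripper":[0,0,0,0,0,0,0,0,0]}'
python3 st.py
python3 -m inch '{"offset":[[0,0,0.4],[0,0,0]],"turn":[[0,0,0],[0,0,0]],"gripper":[0,0]}'
```

```text
time_s: 6.32
tcp_pos: [0.4682, -0.0478, 0.1738]
tool_rot: [1.131, 1.57, 2.58]
ft_force: [0.9, -0.5, -0.5]
width: 0.002
t 6.325 stand mm [-46.1451 -37.8611] z 0.17378612328160303 zyaw 1.448863372247602 xaxis [-0.0005  0.0003 -1.    ] j6 -1.7186435109977927 F [ 0.9048 -0.5023 -0.4623] T [-0.0348 -0.0086 -0.0283] w 0.002464828134914146
time_s: 6.58
tcp_pos: [0.4689, -0.0445, 0.1738]
tool_rot: [0.882, 1.571, 2.33]
ft_force: [0.6, -0.2, -0.5]
width: 0.0
```

```bash
python3 -m inch '{"offset":[[0,0,0.4],[0,0,0]],"turn":[[0,0,0],[0,0,0]],"gripper":[0,0]}'
python3 -m inch '{"offset":[[0,0,0.3],[0,0,0]],"turn":[[0,0,0],[0,0,0]],"gripper":[0,0]}'
python3 st.py; python3 -c "
from h import *
cv2.imwrite('pics/s2.png',arm.get_image('side'))"
```

```text
time_s: 6.82
tcp_pos: [0.4694, -0.0404, 0.1739]
tool_rot: [0.206, 1.571, 1.654]
ft_force: [0.5, -0.1, 0.3]
width: -0.002
time_s: 7.08
tcp_pos: [0.4698, -0.0374, 0.1739]
tool_rot: [-0.414, 1.571, 1.034]
ft_force: [0.1, -0.6, -0.6]
width: 0.002
t 7.075 stand mm [-45.8077 -27.3421] z 0.17389628043214558 zyaw 1.4480165727297598 xaxis [ 0.0001  0.0002 -1.    ] j6 -1.6952627178387394 F [ 0.1461 -0.6117 -0.5709] T [-0.0096  0.0195  0.0433] w 0.0015948565490203485
```

View pics/s2.png

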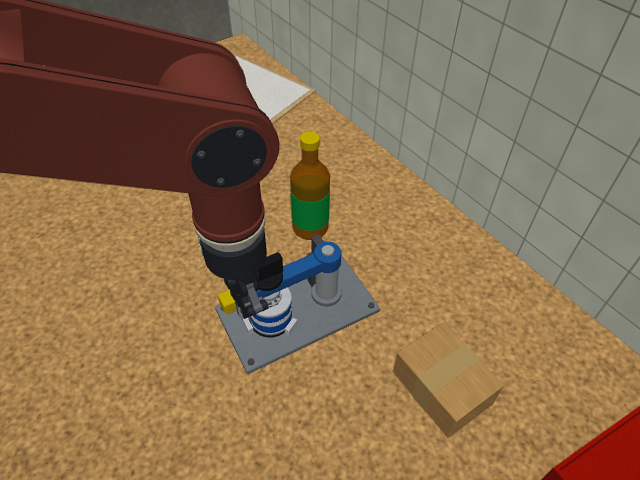

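The arm is almost over the nest, with the yellow end at (228,302) and the fingers at (245,295) just outside it. I push on in small steps until the stop shows as a force.

```bash
for i in 1 2 3; do python3 -m inch '{"offset":[[0,0,0.2],[0,0,0]],"turn":[[0,0,0],[0,0,0]],"gripper":[0,0]}' | grep -E "tcp_pos|force"; done; python3 st.py
```

```text
tcp_pos: [0.47, -0.0355, 0.1739]
ft_force: [-0.1, 0.3, -0.3]
tcp_pos: [0.4701, -0.0344, 0.1739]
ft_force: [-1.1, -3.7, 0.0]
tcp_pos: [0.4702, -0.034, 0.174]
ft_force: [-3.0, -13.2, 0.4]
t 7.875 stand mm [-45.8047 -23.8618] z 0.17398449947801642 zyaw 1.4483446501426496 xaxis [-0.0009 -0.0052 -1.    ] j6 -1.6823768570100754 F [ -2.9892 -13.1671   0.4037] T [-2.043   0.4804 -0.0007] w -0.00450762180160428
```

The force rose to 13 N with the tool stalled, so the arm is on its stop. I back away, rise and look.

```bash
python3 -m inch '{"offset":[[0,0,-2],[0,0,-4],[-4,0,-3],[-5,0,-5],[-5,0,-5],[0,0,0]],"turn":[[0,0,0],[0,0,0],[0,0,0],[0,0,0],[0,0,0],[0,0,0]],"gripper":[0,0,8.5,8.5,8.5,8.5]}'
python3 st.py; python3 -c "
from h import *
s=arm.get_image('side');t=arm.get_image('top')
cv2.imwrite('pics/s3.png',s);cv2.imwrite('pics/t3.png',t)
cv2.imwrite('pics/zs3.png',cv2.resize(s[230:380,210:410],None,fx=4,fy=4,interpolation=cv2.INTER_CUBIC))
cv2.imwrite('pics/zt3.png',cv2.resize(t[180:330,260:460],None,fx=4,fy=4,interpolation=cv2.INTER_CUBIC))"
```

```text
time_s: 8.62
tcp_pos: [0.45, -0.2122, 0.3069]
tool_rot: [-2.072, 1.562, -0.628]
ft_force: [-0.5, -0.5, -0.5]
width: 0.848
t 8.625 stand mm [ -44.0326 -203.2186] z 0.3069012976928376 zyaw 1.444084186784972 xaxis [ 0.0072 -0.0052 -1.    ] j6 -2.0432030448735987 F [-0.5372 -0.4994 -0.4904] T [ 0.0122  0.0295 -0.032 ] w 0.8477680053183524
```

View pics/zs3.png

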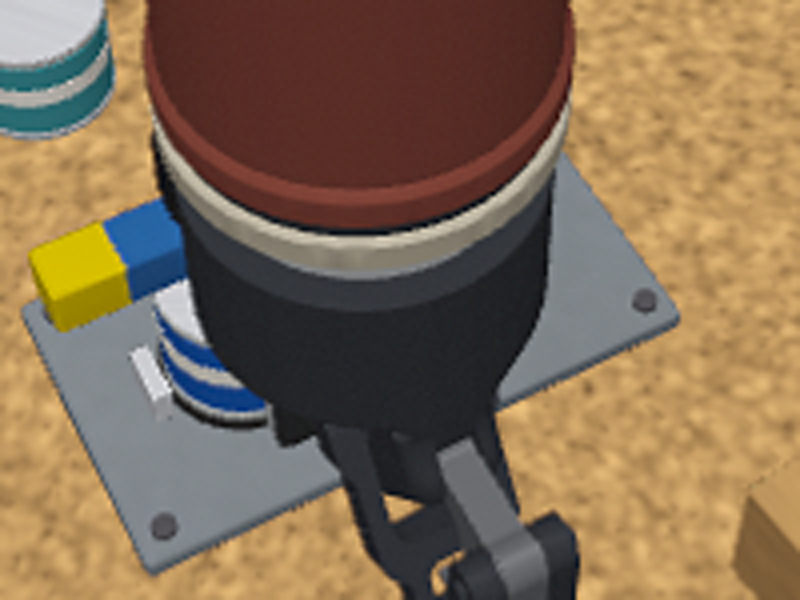

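View pics/zt3.png

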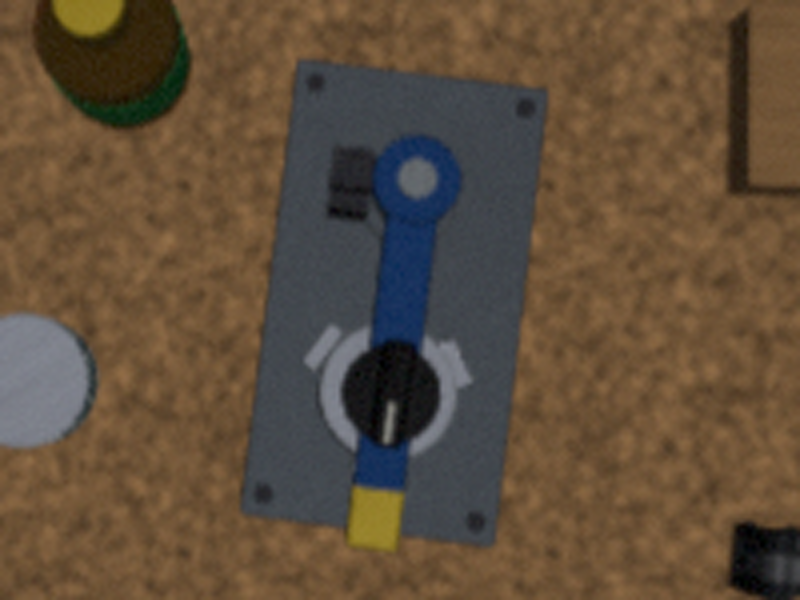

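The top view shows the arm over the tin, with the column at zoom (418,178), knob flange (391,392), yellow end (376,518), and the grip-bar stripe running from (393,402) to (388,443), nearly along the arm. I measure the grip.

Run:
```python
from h import *
np.set_printoptions(precision=4,suppress=True)
t=cv2.imread("pics/t3.png")
hsv=cv2.cvtColor(t,cv2.COLOR_BGR2HSV)
z=lambda u,v:(260+u/4,180+v/4)
m=cv2.inRange(hsv,(0,0,70),(180,120,255)); roi=np.zeros_like(m); cv2.circle(roi,(358,278),11,255,-1)
ys,xs=np.nonzero(m&roi);print(len(xs),np.c_[xs,ys].tolist())
w=t[ys,xs].sum(1).astype(float);P=np.array([plane("top",(x,y),.163)[:2] for x,y in zip(xs,ys)])
mu=np.average(P,axis=0,weights=w);D=P-mu;ev,V=np.linalg.eigh((D*w[:,None]).T@D);print("stripe mid",mu,"yaw",np.arctan2(*V[::-1,1]),)
b=[b for b in blobs(t,(24,180,90),(34,255,255)) if b[1][1]>280];print(b)
tab=plane("top",b[0][1],.119);print("tab",tab)
fl=plane("top",z(391,392),.130);print("flange",fl)
col=plane("top",z(418,178),.1236);a=col-tab;print("col",col,"arm yaw",np.arctan2(a[1],a[0]), np.linalg.norm((col-fl)[:2]))
print("stripe rel flange",mu-fl[:2],np.arctan2(*(fl[:2]-mu)[::-1]))
```

```text
19 [[357, 280], [357, 281], [358, 281], [357, 282], [358, 282], [357, 283], [358, 283], [356, 284], [357, 284], [358, 284], [356, 285], [357, 285], [356, 286], [357, 286], [358, 286], [356, 287], [357, 287], [356, 288], [357, 288]]
stripe mid [ 0.5078 -0.0122] yaw 2.9885958716644927
[(np.int32(120), array([352.9, 309.5]), array([347, 303,  13,  14], dtype=int32))]
tab [ 0.4614 -0.0058  0.119 ]
flange [ 0.5191 -0.0147  0.13  ]
col [ 0.6178 -0.0281  0.1236] arm yaw -0.14153660973208038 0.0996484438793406
stripe rel flange [-0.0113  0.0025] -0.2181427218068057
```

```bash
python3 -m inch '{"offset":[[0,-0.8,4],[0,-0.8,4],[0,-0.8,4],[0,-0.8,4],[0,-0.8,3],[0,0,1],[0,0,0],[0,0,0]],"turn":[[1.5,0,0],[0,0,0],[0,0,0],[0,0,0],[0,0,0],[0,0,0],[0,0,0],[0,0,0]],"gripper":[8.5,8.5,8.5,8.5,8.5,8.5,8.5,8.5]}'
python3 st.py
python3 - <<'E'
from h import *
o=arm.observe();R=Ro.from_euler('xyz',o['tool_rot']).as_matrix()
print("need tool cm",100*R.T@(np.array([.519,-.0155,.208])-o['tcp_pos']))
E
```

```text
time_s: 9.72
tcp_pos: [0.5164, -0.017, 0.3017]
tool_rot: [1.892, 1.57, -2.97]
ft_force: [-0.5, -0.2, -0.2]
width: 0.996
t 9.725 stand mm [-2.0892 -1.3531] z 0.30172400532256427 zyaw 1.4213845829328897 xaxis [-0.0011 -0.0002 -1.    ] j6 -1.6067335105871785 F [-0.4779 -0.1954 -0.1922] T [-0.0183  0.0074 -0.0117] w 0.9960520120458622
need tool cm [ 9.37209059 -0.24835932  0.18944668]
```

```bash
python3 -m inch '{"offset":[[2.5,-0.25,0.18],[2.5,0,0],[2.5,0,0],[1.8,0,0],[0,0,0]],"turn":[[0,0,0],[0,0,0],[0,0,0],[0,0,0],[0,0,0]],"gripper":[8.5,8.5,8.5,8.5,8.5]}'
python3 st.py
python3 -m inch '{"offset":[[0,0,0],[0,0,0],[0,0,0],[0,0,0],[0,0,0],[0,0,0],[0,0,0],[0,0,0]],"turn":[[0,0,0],[0,0,0],[0,0,0],[0,0,0],[0,0,0],[0,0,0],[0,0,0],[0,0,0]],"gripper":[4,3,2,1.5,1,1,1,1]}' 50
python3 st.py
```

```text
time_s: 10.35
tcp_pos: [0.5186, -0.0156, 0.2078]
tool_rot: [1.564, 1.568, 2.985]
ft_force: [-0.2, 0.8, 0.3]
width: 0.997
t 10.35 stand mm [-0.0712  0.3159] z 0.20781226625948634 zyaw 1.4206767027928355 xaxis [-0.0031  0.0005 -1.    ] j6 -1.6027228737525108 F [-0.1832  0.79    0.2518] T [-0.0087 -0.0377  0.0191] w 0.9970276028689933
time_s: 11.35
tcp_pos: [0.5198, -0.0152, 0.2098]
tool_rot: [-1.696, 1.57, -0.275]
ft_force: [-2.6, -1.0, 4.9]
width: 0.152
t 11.35 stand mm [1.0851 0.8743] z 0.20975733710505276 zyaw 1.4217015220737912 xaxis [ 0.0005 -0.0001 -1.    ] j6 -1.6025591240781527 F [-2.6189 -0.9534  4.8932] T [-0.0539  0.3383  0.0044] w 0.15233826764005118
```

The bar is held at 13 mm, but there is 5 N upward, so the tips have probably just met the flange. I ease up slightly before turning.

```bash
python3 -m inch '{"offset":[[0,0,0],[0,0,0],[0,0,0],[-0.3,0,0],[0,0,0],[0,0,0],[0,0,0]],"turn":[[0,0,0],[0,0,0],[0,0,0],[0,0,0],[0,0,0],[0,0,0],[0,0,0]],"gripper":[2.2,2.2,2.2,2.2,1,1,1]}'
python3 st.py
```

```text
time_s: 12.22
tcp_pos: [0.5198, -0.0152, 0.2128]
tool_rot: [-1.727, 1.57, -0.306]
ft_force: [-1.6, -0.0, 4.6]
width: 0.153
t 12.225 stand mm [1.0732 0.8593] z 0.21277285994676698 zyaw 1.4217000894792209 xaxis [ 0.0005 -0.0002 -1.    ] j6 -1.6025702464026992 F [-1.5997 -0.0364  4.6425] T [0.0048 0.3164 0.0063] w 0.15290459890831312
```

```bash
cat > q.py <<'E'
from h import *
o=arm.observe();R=Ro.from_euler('xyz',o['tool_rot']).as_matrix()
print("t %.2f zyaw %.2f deg Tz %.3f F %s xy %s w %.3f"%(o['time_s'],np.degrees(np.arctan2(R[1,2],R[0,2])),o['ft_torque'][2],o['ft_force'].round(1),o['tcp_pos'].round(4),o['width']))
E
python3 q.py
python3 -m inch '{"offset":[[0,0,0],[0,0,0]],"turn":[[4,0,0],[0,0,0]],"gripper":[1,1]}'>/dev/null; python3 q.py
python3 -m inch '{"offset":[[0,0,0],[0,0,0]],"turn":[[4,0,0],[0,0,0]],"gripper":[1,1]}'>/dev/null; python3 q.py
python3 -m inch '{"offset":[[0,0,0],[0,0,0]],"turn":[[4,0,0],[0,0,0]],"gripper":[1,1]}'>/dev/null; python3 q.py
python3 -m inch '{"offset":[[0,0,0],[0,0,0]],"turn":[[4,0,0],[0,0,0]],"gripper":[1,1]}'>/dev/null; python3 q.py
```

```text
t 12.22 zyaw 81.46 deg Tz 0.006 F [-1.6 -0.   4.6] xy [ 0.5198 -0.0152  0.2128] w 0.153
t 12.47 zyaw 77.43 deg Tz 0.131 F [-1.8  0.2  5. ] xy [ 0.5198 -0.0152  0.2128] w 0.150
t 12.72 zyaw 73.43 deg Tz 0.119 F [-2.8 -0.8  5.9] xy [ 0.5198 -0.0152  0.2128] w 0.152
t 12.97 zyaw 69.43 deg Tz 0.163 F [-1.8 -0.1  5.7] xy [ 0.5198 -0.0152  0.2128] w 0.148
t 13.22 zyaw 65.43 deg Tz 0.123 F [-2.8  0.2  5.2] xy [ 0.5198 -0.0153  0.2128] w 0.151
```

```bash
python3 -m inch '{"offset":[[0,0,0],[0,0,0]],"turn":[[4,0,0],[0,0,0]],"gripper":[1,1]}'>/dev/null; python3 q.py
python3 -m inch '{"offset":[[0,0,0],[0,0,0]],"turn":[[4,0,0],[0,0,0]],"gripper":[1,1]}'>/dev/null; python3 q.py
python3 -m inch '{"offset":[[0,0,0],[0,0,0]],"turn":[[4,0,0],[0,0,0]],"gripper":[1,1]}'>/dev/null; python3 q.py
python3 -m inch '{"offset":[[0,0,0],[0,0,0]],"turn":[[4,0,0],[0,0,0]],"gripper":[1,1]}'>/dev/null; python3 q.py
```

```text
t 13.47 zyaw 61.43 deg Tz 0.113 F [-1.8  0.2  5.3] xy [ 0.5197 -0.0153  0.2128] w 0.153
t 13.72 zyaw 57.43 deg Tz 0.133 F [-1.  -1.4  4.5] xy [ 0.5197 -0.0153  0.2128] w 0.156
t 13.97 zyaw 53.43 deg Tz 0.092 F [-2.1 -1.1  4.8] xy [ 0.5197 -0.0153  0.2128] w 0.152
t 14.22 zyaw 49.43 deg Tz 0.121 F [-2.2 -0.4  5.8] xy [ 0.5197 -0.0154  0.2128] w 0.154
```

```bash
python3 -m inch '{"offset":[[0,0,0],[0,0,0]],"turn":[[4,0,0],[0,0,0]],"gripper":[1,1]}'>/dev/null; python3 q.py
python3 -m inch '{"offset":[[0,0,0],[0,0,0]],"turn":[[4,0,0],[0,0,0]],"gripper":[1,1]}'>/dev/null; python3 q.py
python3 -m inch '{"offset":[[0,0,0],[0,0,0]],"turn":[[4,0,0],[0,0,0]],"gripper":[1,1]}'>/dev/null; python3 q.py
python3 -m inch '{"offset":[[0,0,0],[0,0,0]],"turn":[[4,0,0],[0,0,0]],"gripper":[1,1]}'>/dev/null; python3 q.py
```

```text
t 14.47 zyaw 45.44 deg Tz 0.192 F [-2.  -1.   5.1] xy [ 0.5197 -0.0154  0.2128] w 0.151
t 14.72 zyaw 41.44 deg Tz 0.185 F [-3.  -0.2  6.2] xy [ 0.5197 -0.0154  0.2129] w 0.149
t 14.97 zyaw 37.45 deg Tz 0.198 F [-2.7 -1.1  6.9] xy [ 0.5197 -0.0154  0.2129] w 0.151
t 15.22 zyaw 33.45 deg Tz 0.294 F [-2.9 -0.7  6.2] xy [ 0.5196 -0.0154  0.2129] w 0.147
```

```bash
python3 -m inch '{"offset":[[0,0,0]],"turn":[[0,0,0]],"gripper":[1]}'>/dev/null; python3 q.py
python3 -m inch '{"offset":[[0,0,0]],"turn":[[0,0,0]],"gripper":[1]}'>/dev/null; python3 q.py
python3 -m inch '{"offset":[[0,0,0]],"turn":[[0,0,0]],"gripper":[1]}'>/dev/null; python3 q.py
python3 -m inch '{"offset":[[0,0,0]],"turn":[[0,0,0]],"gripper":[1]}'>/dev/null; python3 q.py
python3 -m inch '{"offset":[[0,0,0],[0,0,0]],"turn":[[3,0,0],[0,0,0]],"gripper":[1,1]}'>/dev/null; python3 q.py
python3 -m inch '{"offset":[[0,0,0]],"turn":[[0,0,0]],"gripper":[1]}'>/dev/null; python3 q.py
python3 -m inch '{"offset":[[0,0,0]],"turn":[[0,0,0]],"gripper":[1]}'>/dev/null; python3 q.py
python3 -m inch '{"offset":[[0,0,0]],"turn":[[0,0,0]],"gripper":[1]}'>/dev/null; python3 q.py
```

```text
t 15.35 zyaw 33.49 deg Tz 0.335 F [-3.7 -1.8  6.6] xy [ 0.5197 -0.0154  0.2129] w 0.152
t 15.47 zyaw 33.49 deg Tz 0.283 F [-2.  -0.6  6. ] xy [ 0.5197 -0.0154  0.2129] w 0.151
t 15.60 zyaw 33.50 deg Tz 0.330 F [-3.  -1.4  6.2] xy [ 0.5197 -0.0154  0.2129] w 0.152
t 15.72 zyaw 33.49 deg Tz 0.255 F [-3.6 -1.2  6.4] xy [ 0.5197 -0.0154  0.2129] w 0.158
t 15.97 zyaw 30.46 deg Tz 0.302 F [-3.8 -0.5  7.9] xy [ 0.5196 -0.0154  0.2129] w 0.152
t 16.10 zyaw 30.50 deg Tz 0.340 F [-3.  -0.1  6.3] xy [ 0.5196 -0.0154  0.2129] w 0.152
t 16.23 zyaw 30.50 deg Tz 0.276 F [-2.7 -1.5  7.2] xy [ 0.5197 -0.0154  0.2129] w 0.151
t 16.35 zyaw 30.50 deg Tz 0.303 F [-2.3 -1.1  6.3] xy [ 0.5196 -0.0154  0.2129] w 0.155
```

Torque went from about 0.13 to 0.30 N m, with the onset near tool yaw 47 degrees. I go on in small steps with repeated readings to fit the onset.

```bash
python3 -m inch '{"offset":[[0,0,0],[0,0,0]],"turn":[[3,0,0],[0,0,0]],"gripper":[1,1]}'>/dev/null; python3 q.py
python3 -m inch '{"offset":[[0,0,0]],"turn":[[0,0,0]],"gripper":[1]}'>/dev/null; python3 q.py
python3 -m inch '{"offset":[[0,0,0]],"turn":[[0,0,0]],"gripper":[1]}'>/dev/null; python3 q.py
python3 -m inch '{"offset":[[0,0,0]],"turn":[[0,0,0]],"gripper":[1]}'>/dev/null; python3 q.py
python3 -m inch '{"offset":[[0,0,0],[0,0,0]],"turn":[[3,0,0],[0,0,0]],"gripper":[1,1]}'>/dev/null; python3 q.py
python3 -m inch '{"offset":[[0,0,0]],"turn":[[0,0,0]],"gripper":[1]}'>/dev/null; python3 q.py
python3 -m inch '{"offset":[[0,0,0]],"turn":[[0,0,0]],"gripper":[1]}'>/dev/null; python3 q.py
python3 -m inch '{"offset":[[0,0,0]],"turn":[[0,0,0]],"gripper":[1]}'>/dev/null; python3 q.py
python3 -m inch '{"offset":[[0,0,0],[0,0,0]],"turn":[[3,0,0],[0,0,0]],"gripper":[1,1]}'>/dev/null; python3 q.py
python3 -m inch '{"offset":[[0,0,0]],"turn":[[0,0,0]],"gripper":[1]}'>/dev/null; python3 q.py
python3 -m inch '{"offset":[[0,0,0]],"turn":[[0,0,0]],"gripper":[1]}'>/dev/null; python3 q.py
python3 -m inch '{"offset":[[0,0,0]],"turn":[[0,0,0]],"gripper":[1]}'>/dev/null; python3 q.py
```

```text
t 16.60 zyaw 27.47 deg Tz 0.335 F [-2.7 -1.4  6.8] xy [ 0.5197 -0.0154  0.213 ] w 0.150
t 16.73 zyaw 27.50 deg Tz 0.354 F [-3.2 -1.   7.8] xy [ 0.5196 -0.0154  0.213 ] w 0.151
t 16.85 zyaw 27.50 deg Tz 0.322 F [-3.6 -1.8  7.5] xy [ 0.5196 -0.0154  0.213 ] w 0.154
t 16.98 zyaw 27.50 deg Tz 0.300 F [-3.7 -1.3  6.2] xy [ 0.5196 -0.0154  0.2129] w 0.153
t 17.23 zyaw 24.47 deg Tz 0.373 F [-2.9 -0.7  7.4] xy [ 0.5196 -0.0154  0.213 ] w 0.156
t 17.35 zyaw 24.50 deg Tz 0.311 F [-2.9 -1.1  7.6] xy [ 0.5196 -0.0155  0.213 ] w 0.153
t 17.48 zyaw 24.50 deg Tz 0.350 F [-3.8 -2.8  7.3] xy [ 0.5196 -0.0154  0.213 ] w 0.151
t 17.60 zyaw 24.50 deg Tz 0.300 F [-3.1 -1.8  7.5] xy [ 0.5196 -0.0154  0.213 ] w 0.152
t 17.85 zyaw 21.47 deg Tz 0.315 F [-3.8 -2.   5.7] xy [ 0.5196 -0.0154  0.213 ] w 0.150
t 17.98 zyaw 21.50 deg Tz 0.346 F [-3.1 -1.7  6.9] xy [ 0.5196 -0.0155  0.213 ] w 0.149
t 18.10 zyaw 21.50 deg Tz 0.375 F [-3.1 -1.   7.5] xy [ 0.5196 -0.0155  0.213 ] w 0.153
t 18.23 zyaw 21.50 deg Tz 0.288 F [-3.3 -1.3  7.3] xy [ 0.5196 -0.0155  0.213 ] w 0.155
```

Run:
```python
import numpy as np
from scipy.optimize import curve_fit
d=[(77.43,.131),(73.43,.119),(69.43,.163),(65.43,.123),(61.43,.113),(57.43,.133),(53.43,.092),(49.43,.121),(45.44,.192),(41.44,.185),(37.45,.198)]
d+=[(33.5,x) for x in(.294,.335,.283,.33,.255)]+[(30.5,x) for x in(.302,.34,.276,.303)]+[(27.5,x) for x in(.335,.354,.322,.3)]+[(24.5,x) for x in(.373,.311,.35,.3)]+[(21.5,x) for x in(.315,.346,.375,.288)]
g,T=np.array(d).T
def m(g,g0,T0,a,s):   # knob-angle model, hub twist 0.3 rad/Nm
    phi=np.linspace(0,1.5,3000)
    Tp=T0+a*np.minimum(phi/.15,1)+s*np.maximum(phi-.15,0)
    G=np.degrees(phi+.3*(Tp-T0)); return np.interp(g0-g,G,Tp,left=T0)
p,c=curve_fit(m,g,T,[46,.125,.13,.3]);print(p,np.sqrt(np.diag(c)))
for a,s in((.125,.35),(.13,.3),(.14,.34),(.18,.15)):
    p,c=curve_fit(lambda g,g0,T0:m(g,g0,T0,a,s),g,T,[46,.125]);print(a,s,p,np.sqrt(np.diag(c)),((T-m(g,*p,a,s))**2).sum())
```

```text
[46.10489703  0.12748767  0.16409642  0.22363459] [1.46406848 0.01062496 0.0175171  0.09827911]
0.125 0.35 [49.43000079  0.12799857] [1.72082446 0.00999013] 0.027792817462890754
0.13 0.3 [47.83313908  0.1364668 ] [1.69066182 0.00905003] 0.028411446167032374
0.14 0.34 [47.14104363  0.12983492] [1.53736377 0.00899232] 0.026930563612990996
0.18 0.15 [45.85446308  0.12304782] [1.27853852 0.00656333] 0.02639179534592264
```

The onset fits at 47 ± 1.5 degrees. 30 degrees of knob plus about 4.5 degrees of hub twist puts the end near yaw 12.5-13, so 8.5 degrees remain.

```bash
python3 -m inch '{"offset":[[0,0,0],[0,0,0]],"turn":[[3,0,0],[0,0,0]],"gripper":[1,1]}'>/dev/null; python3 q.py
python3 -m inch '{"offset":[[0,0,0]],"turn":[[0,0,0]],"gripper":[1]}'>/dev/null; python3 q.py
python3 -m inch '{"offset":[[0,0,0],[0,0,0]],"turn":[[3,0,0],[0,0,0]],"gripper":[1,1]}'>/dev/null; python3 q.py
python3 -m inch '{"offset":[[0,0,0]],"turn":[[0,0,0]],"gripper":[1]}'>/dev/null; python3 q.py
python3 -m inch '{"offset":[[0,0,0],[0,0,0]],"turn":[[2.5,0,0],[0,0,0]],"gripper":[1,1]}'>/dev/null; python3 q.py
python3 -m inch '{"offset":[[0,0,0]],"turn":[[0,0,0]],"gripper":[1]}'>/dev/null; python3 q.py
python3 -m inch '{"offset":[[0,0,0]],"turn":[[0,0,0]],"gripper":[1]}'>/dev/null; python3 q.py
python3 -m inch '{"offset":[[0,0,0]],"turn":[[0,0,0]],"gripper":[1]}'>/dev/null; python3 q.py
```

```text
t 18.48 zyaw 18.47 deg Tz 0.387 F [-3.2 -1.   7.2] xy [ 0.5196 -0.0155  0.213 ] w 0.150
t 18.60 zyaw 18.50 deg Tz 0.357 F [-3.9 -2.2  7.3] xy [ 0.5196 -0.0155  0.213 ] w 0.150
t 18.85 zyaw 15.47 deg Tz 0.365 F [-3.9 -1.5  7.9] xy [ 0.5196 -0.0155  0.213 ] w 0.154
t 18.98 zyaw 15.51 deg Tz 0.384 F [-4.5 -1.5  7.5] xy [ 0.5196 -0.0155  0.213 ] w 0.153
t 19.23 zyaw 12.98 deg Tz 0.431 F [-3.5 -1.2  6.8] xy [ 0.5196 -0.0155  0.213 ] w 0.153
t 19.35 zyaw 13.01 deg Tz 0.332 F [-4.9 -0.6  8.1] xy [ 0.5196 -0.0155  0.213 ] w 0.155
t 19.48 zyaw 13.01 deg Tz 0.371 F [-3.2 -1.4  7.9] xy [ 0.5196 -0.0155  0.213 ] w 0.147
t 19.60 zyaw 13.01 deg Tz 0.335 F [-3.3 -1.4  7.8] xy [ 0.5196 -0.0155  0.213 ] w 0.149
```

Torque is now about 0.37 N m, close to the expected 0.4. I release, lift straight up, and step aside to look.

```bash
python3 -m inch '{"offset":[[0,0,0],[0,0,0],[0,0,0],[0,0,0],[0,0,0],[-2,0,0],[-3,0,0],[-4,0,0],[-2,0,0]],"turn":[[0,0,0],[0,0,0],[0,0,0],[0,0,0],[0,0,0],[0,0,0],[0,0,0],[0,0,0],[0,0,0]],"gripper":[2,4,6,8,8,8,8,8,8]}'; python3 st.py
python3 - <<'E'
from h import *
o=arm.observe();R=Ro.from_euler('xyz',o['tool_rot']).as_matrix()
print("retreat cm",100*R.T@(np.array([.45,-.21,.32])-o['tcp_pos']))
E
```

```text
time_s: 20.72
tcp_pos: [0.5203, -0.0152, 0.3249]
tool_rot: [-0.395, 1.567, -0.169]
ft_force: [-0.7, -0.3, -0.0]
width: 0.937
t 20.725 stand mm [1.631  0.8958] z 0.32493156729849215 zyaw 0.22614387072673742 xaxis [ 0.0034 -0.0006 -1.    ] j6 -0.4069684047654261 F [-0.6936 -0.2801 -0.0238] T [ 0.0265 -0.004  -0.0345] w 0.9372079943025773
retreat cm [  0.48054552 -17.40538693 -11.22288048]
```

```bash
python3 -m inch '{"offset":[[0,-4.4,-2.8],[0,-4.4,-2.8],[0,-4.4,-2.8],[0,-4.2,-2.8],[0,0,0],[0,0,0]],"turn":[[0,0,0],[0,0,0],[0,0,0],[0,0,0],[0,0,0],[0,0,0]],"gripper":[8,8,8,8,8,8]}'
python3 - <<'E'
from h import *
np.set_printoptions(precision=4,suppress=True)
t=arm.get_image('top');cv2.imwrite('pics/t4.png',t)
cv2.imwrite('pics/zt4.png',cv2.resize(t[180:330,260:460],None,fx=4,fy=4,interpolation=cv2.INTER_CUBIC))
m=cv2.inRange(cv2.cvtColor(t,cv2.COLOR_BGR2HSV),(0,0,70),(180,120,255)); roi=np.zeros_like(m); cv2.circle(roi,(358,278),11,255,-1)
ys,xs=np.nonzero(m&roi)
w=t[ys,xs].sum(1).astype(float);P=np.array([plane("top",(x,y),.163)[:2] for x,y in zip(xs,ys)])
mu=np.average(P,axis=0,weights=w);D=P-mu;ev,V=np.linalg.eigh((D*w[:,None]).T@D);print(len(xs),"stripe mid",mu,"yaw",np.degrees(np.arctan2(*V[::-1,1])))
b=[b for b in blobs(t,(24,180,90),(34,255,255)) if b[1][1]>280];print(b)
E
```

```text
time_s: 21.48
tcp_pos: [0.4495, -0.2096, 0.3223]
tool_rot: [1.07, 1.57, 1.295]
ft_force: [0.2, 0.8, 0.3]
width: 0.934
22 stripe mid [ 0.5146 -0.0028] yaw 112.57270418533875
[(np.int32(109), array([352.9, 309.5]), array([347, 303,  13,  14], dtype=int32))]
```

View pics/t4.png

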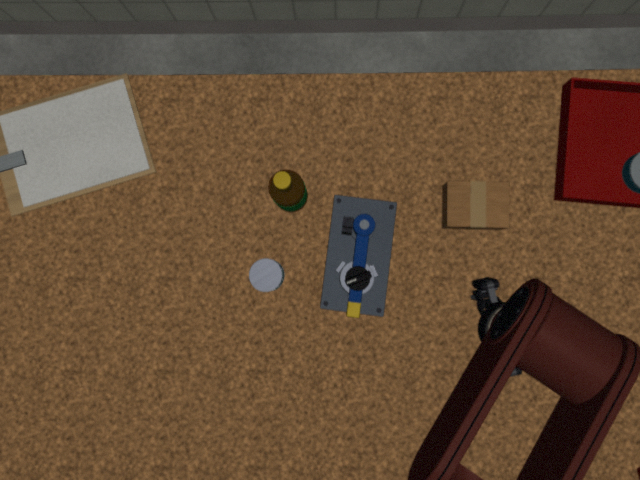

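View pics/zt4.png

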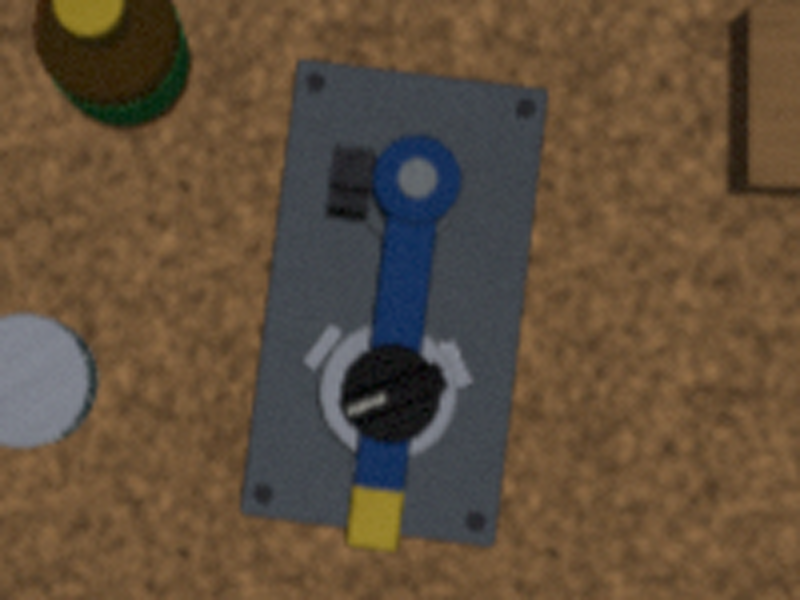

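The top view shows the arm still at its stop and the knob turned, with its stripe now from zoom (383,397) to (350,410). Spare tin (265,275), bottle (282,180) and carton (475,205) have not moved. I refine the net knob turn using both views.

Run:
```python
from h import *
s=arm.get_image('side');cv2.imwrite('pics/s4.png',s)
def stripe(n,im,ctr,r,thr):
    g=im.max(2).astype(float)
    yy,xx=np.mgrid[:480,:640];w=np.clip(g-thr,0,None)*((xx-ctr[0])**2+(yy-ctr[1])**2<r*r)
    w[(im[...,0].astype(int)-im[...,2])>40]=0
    ys,xs=np.nonzero(w);ww=w[ys,xs]
    P=np.array([plane(n,(x,y),.163)[:2] for x,y in zip(xs,ys)])
    mu=np.average(P,axis=0,weights=ww);D=P-mu;ev,V=np.linalg.eigh((D*ww[:,None]).T@D)
    return len(xs),mu.round(4),round(np.degrees(np.arctan2(*V[::-1,1]))%180,1)
t0,t3,t4,s0=[cv2.imread(f"pics/{k}.png") for k in("top0","t3","t4","side0")]
for thr in(60,80):
    print("t0",stripe("top",t0,(419.5,256),8,thr)); print("t3",stripe("top",t3,(357.5,285.5),7,thr)); print("t4",stripe("top",t4,(351.5,281),8,thr))
    print("s0",stripe("side",s0,(334.5,299),9,thr))
cv2.imwrite('pics/zs4.png',cv2.resize(s[230:380,210:410],None,fx=4,fy=4,interpolation=cv2.INTER_CUBIC))
```

```text
t0 (55, array([ 0.5606, -0.1278]), np.float64(108.4))
t3 (27, array([ 0.5059, -0.0124]), np.float64(178.9))
t4 (50, array([0.5115, 0.0028]), np.float64(119.1))
s0 (44, array([ 0.5572, -0.1228]), np.float64(48.9))
t0 (41, array([ 0.5609, -0.1282]), np.float64(110.3))
t3 (19, array([ 0.506, -0.012]), np.float64(172.7))
t4 (34, array([0.5111, 0.0034]), np.float64(118.9))
s0 (37, array([ 0.5569, -0.1228]), np.float64(52.8))
```

View pics/zs4.png

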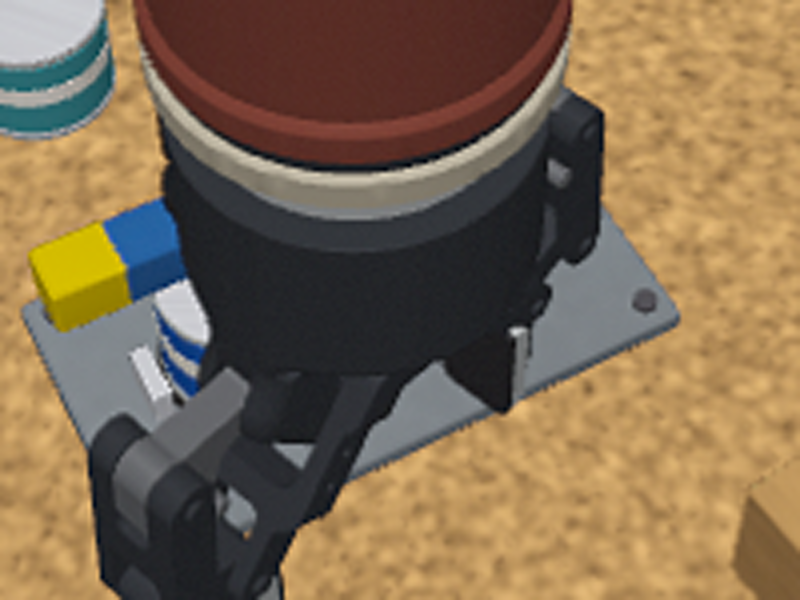

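The hand blocks the side view, so I move it further to the right.

```bash
python3 -m inch '{"offset":[[0,-4.5,0],[0,-5,0],[0,-5,0],[0,-5,0],[0,0,0],[0,0,0]],"turn":[[0,0,0],[0,0,0],[0,0,0],[0,0,0],[0,0,0],[0,0,0]],"gripper":[8,8,8,8,8,8]}'
python3 - <<'E'
from h import *
s=arm.get_image('side');cv2.imwrite('pics/s5.png',s)
cv2.imwrite('pics/zs5.png',cv2.resize(s[230:330,220:320],None,fx=6,fy=6,interpolation=cv2.INTER_CUBIC))
t=cv2.imread('pics/t4.png');cv2.imwrite('pics/zt5.png',cv2.resize(t[250:310,320:400],None,fx=9,fy=9,interpolation=cv2.INTER_CUBIC))
E
```

```text
time_s: 22.32
tcp_pos: [0.4938, -0.3985, 0.3217]
tool_rot: [1.77, 1.569, 1.998]
ft_force: [0.8, -0.2, 0.6]
width: 0.936
```

View pics/zs5.png

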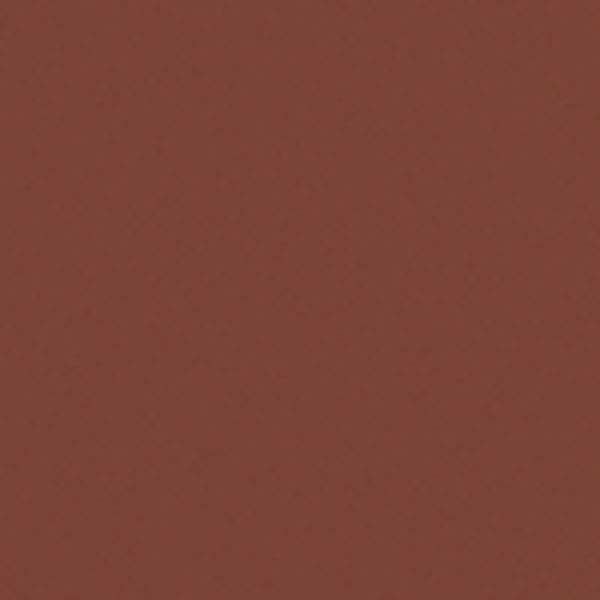

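View pics/zt5.png

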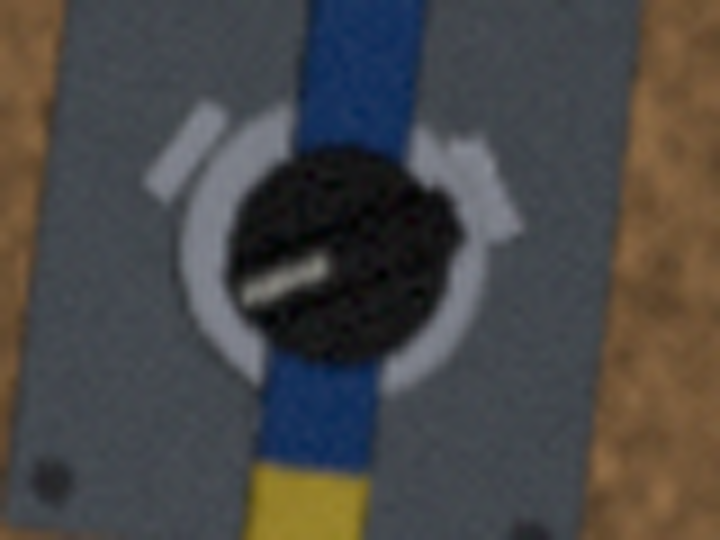

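Run:
```python
from h import *
def y(a,b):
    d=(plane("top",a,.163)-plane("top",b,.163));return np.degrees(np.arctan2(d[1],d[0]))
A=lambda u,v:(320+(u+.5)/9-.5,250+(v+.5)/9-.5);B=lambda u,v:(260+(u+.5)/4-.5,180+(v+.5)/4-.5)
print("now",y(A(242,297),A(328,263)),y(A(242,297),A(455,222)),"before",y(B(388,443),B(393,402)))
```

```text
now 111.40080653801036 109.24451274832327 before 172.64223837424677
```

The camera gives a net knob turn of 61-63 degrees, which agrees with the tool turn less the hub twist (62). The touch was at about 32 degrees, so the extra is about 30. The job is done and I hand it in.

```bash
python3 -c "
from bench import arm
print(arm.close_job())"
```

```text
the job is handed in; nothing more can be done
None
```

I swung the press arm over the tin until it met its stop (13 N with the tool stalled). Then I tightened the knob clockwise to about 30° past the touch, let go and moved clear. I handed the job in at about 22 s of the 72 s allowed.

- **Torque:** free turning read about 0.13 N m, and the rise began after about 32° of knob turn (fit good to about ±1.5°). At the end it read about 0.37 N m, a little under the expected 0.4, with noise of about 0.03 per reading.
- **Knob angle:** the tool turned 68.5°, which less the hub twist is about 62° of knob. Readings of the stripe in the top view ranged from about 59 to 63°, so the extra turn is roughly 27 to 31°, with 30° the best estimate.
- **Scene:** the last top picture showed the arm still at its stop and the spare tin, bottle and carton where they were. The final side-view check failed because the robot's own arm blocked the camera.
- **Grip force:** about 5 to 8 N of vertical force remained on the tool while it held the knob. Lifting 3 mm did not remove it, and it was gone after release.

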